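Tamp the drainage layer of a planting bin

ROBOT

A 7-joint arm with a two-finger parallel gripper is mounted at the origin on the work surface. World frame = base frame: x ahead of the robot, y to its left, z up, the work surface at z = 0. Lengths are in mm, angles in rad, forces in N, time in s.
With the tool pointing down it reaches from about 425 to 1025 mm from the base axis. Payload 3.6 kg.
Tool frame: the origin (TCP) lies where the fingers leave the gripper's body, on its centre line; the fingertips stand 73 mm ahead of it and the grasp point (between the pads) lies 54 mm ahead of it; z points along the fingers, x is the direction in which the jaws open and shut, and the axes are right-handed (so a half turn about z gives the same grasp; the last joint's range is limited). The gripper opens to 85 mm and grips with 20 to 120 N. Pads are 22 mm wide; open, the fingers measure 114 mm over their backs; the gripper's body (76 mm by 85 mm) begins 54 mm behind the grasp point. The pads swing forward as they close: fully open they stand 13 mm farther back than shut.
Start: joints at [1.107, 0.591, 0.048, 1.609, -0.033, 0.943, -0.034], TCP at [262.039, -675.992, 303.902] pointing down, gripper open.
Joint ranges: [-2.69, 2.69], [-0.47, 2.24], [-1.27, 1.36], [0.19, 2.51], [-1.53, 4.68], [0.08, 2.07], [-3.09, 3.09]. Speed limits (rad/s): [2.57, 2.57, 3.14, 3.14, 3.14, 3.14, 3.14].

INTERFACE

Orientations are given as a unit quaternion [x, y, z, w].
In Python, from plant import monitor, imaging, close_job gives the robot as it stands. The module is installed in compiled form; this text tells all that it offers.
- The arm moves only by the shell command python3 -m inch 'ROWS' [FORCE]. ROWS is JSON, a list that holds one entry, the list of rows, each a list of 7 numbers: the shift along the world's x, y, z in cm, then the turn, a rotation vector about the world's x, y, z in degrees, then the opening, from -1 (shut) to 1 (fully open), so that 0 is half open. A call has 1 to 8 rows; each row is the pose to reach, as a shift and turn from the pose measured when the call began; what a row does not reach only later rows make up. A row lasts 1/10 s, in which the tool goes at most 50 mm and 8.59 degrees, less where a joint would pass 70% of its speed; a pose out of reach is approached as far as the arm can. A call with a gripper value outside its range is refused whole. The fingers move at their own pace and stop on an object; FORCE is the grip in N (left out, the last holds). Time passes only in rows, so rows that repeat a pose let the fingers close. It gives the time, the measured TCP pose, the force and the opening at its end, in the units of the state.
- monitor.state(): the state, without advancing time (a new reading comes with each control period).
- imaging.grab_frame(name): name is "scene" or "top" or "wrist"; returns (picture, depth): 384x512x3 uint8, red, green, blue; 384x512 float32, mm along the optical axis (not along the pixel's ray), 0 where there is no reading.
- imaging.get_calibration(name): a dict with "fx", "fy", "cx", "cy" (pixels), "eye" and "attitude" of the camera in the world; the wrist camera has in their place "mount" (4x4, takes a point from camera to tool coordinates, whose origin is the TCP and whose axes are the tool frame's). Camera axes: x right, y down, z forward; pixel columns grow to the right and rows downward; lengths in mm; the calibration is good to about 2 mm. A picture is of the moment at which its call begins: read the wrist's pose just before it. get_calibration takes no time and is no camera call.
- close_job(): hands the job in, once; it reports no verdict.
The state is a dict: "time": time; "joints": joint angles; "qvel": joint speeds; "tau": joint torques, N m; "tool_pos": TCP position; "tool_rot": TCP orientation; "force": force on the tool from outside, world axes, zero at the start; "wrist_torque": the same for the moment, N m; "grip_width": finger opening in mm.
Only numpy, scipy, OpenCV 4.12 (cv2) and the standard library are available. Lean on these libraries where they do the work, as an engineer would, in place of code of your own. Each camera call takes 0.05 s, during which the arm holds its last target. There are 200 camera calls.

TASK

Take the tamper from its blue tray, lower its plate into the white planting bin and press the heap of loose clay chunks down, rubbing gently to and fro or easing off and pressing again where they wedge, until all of them lie in one level layer on the bin's floor; then, on the levelled layer, keep pressing with about 12 N for a second, and never press harder than 20 N, or the chunks and the bin crack. Lift the tamper out and stand it upright, back in its tray. Press only with the tamper, never with the gripper's fingers, and leave everything else on the bench alone.

Things in the scene. Friction and masses are not known exactly. Their poses are not given: they have to be found in the camera images.
- bin: white plastic planting bin, fixed, open-topped square box 108 x 108 mm and 74 mm tall outside; walls 6 mm and floor 6 mm thick, so 96 x 96 mm and 68 mm deep inside. Origin: centre of its underside, on the bench; x and y along its sides, z up
- bin_in (a point): centre of the bin's inner floor (6 mm above the bench), axes as the bin's
- tamper: tamper, 0.4 kg, standing on its plate in the tray: flat square aluminium plate 80 x 80 x 10 mm, with an upright square wooden handle 26 x 26 mm on its centre, from 10 to 110 mm above the plate's underside (black cap at the top). Origin: centre of the plate's underside; z up along the handle, x and y along the sides of plate and handle (both square, so a quarter turn makes no difference). The handle's upper half is the place to grip it
- tray: shallow blue plastic tray, fixed, 130 x 130 mm, rim 14 mm tall, walls and floor 4 mm thick (122 x 122 mm inside): the tamper's place. Origin: centre of its underside, on the bench
- chunk1: loose fired-clay drainage chunk in the bin, dense, terracotta red, 35 g, a six-sided faceted pebble 30 mm across the corners, 26 mm across the sides and 26 mm tall, with flat top and bottom (18 mm across), a smooth skin and steep shoulders. Origin: its centre, 13 mm above what it lies flat on. It starts on the bin's floor
- chunk2: loose fired-clay drainage chunk in the bin, dense, terracotta red, 35 g, a six-sided faceted pebble 30 mm across the corners, 26 mm across the sides and 26 mm tall, with flat top and bottom (18 mm across), a smooth skin and steep shoulders. Origin: its centre, 13 mm above what it lies flat on. It starts on the bin's floor
- chunk3: loose fired-clay drainage chunk in the bin, dense, terracotta red, 35 g, a six-sided faceted pebble 30 mm across the corners, 26 mm across the sides and 26 mm tall, with flat top and bottom (18 mm across), a smooth skin and steep shoulders. Origin: its centre, 13 mm above what it lies flat on. It starts on the bin's floor
- chunk4: loose fired-clay drainage chunk in the bin, dense, terracotta red, 35 g, a six-sided faceted pebble 30 mm across the corners, 26 mm across the sides and 26 mm tall, with flat top and bottom (18 mm across), a smooth skin and steep shoulders. Origin: its centre, 13 mm above what it lies flat on. It starts on the bin's floor
- chunk5: loose fired-clay drainage chunk in the bin, dense, terracotta red, 35 g, a six-sided faceted pebble 30 mm across the corners, 26 mm across the sides and 26 mm tall, with flat top and bottom (18 mm across), a smooth skin and steep shoulders. Origin: its centre, 13 mm above what it lies flat on. It starts on the bin's floor
- chunk6: loose fired-clay drainage chunk in the bin, light and porous, sandy yellow, 13 g. Shape and origin as chunk1. It starts perched between red ones, its centre 24 to 36 mm above the bin's floor; pressed from above with 3 to 16 N it shoulders them aside and sinks, at times suddenly, at times only after rubbing it a little to and fro under load, or easing off and pressing again
- chunk7: loose fired-clay drainage chunk in the bin, light and porous, sandy yellow, 13 g. Shape and origin as chunk1. It starts perched between red ones, its centre 24 to 36 mm above the bin's floor; pressed from above with 3 to 16 N it shoulders them aside and sinks, at times suddenly, at times only after rubbing it a little to and fro under load, or easing off and pressing again
- jar: bystander: glass jar with a stopper, 64 mm wide, 96 mm tall; loose, leave it alone
- bottle: bystander: amber bottle, 54 mm wide, 115 mm tall; loose, leave it alone
- dish: bystander: closed glass dish 60 mm wide, 14 mm tall; loose, leave it alone
- forceps: bystander: steel forceps 130 mm long, lying flat; loose, leave it alone
- probe: bystander: cork-handled needle probe 175 mm long, lying flat; loose, leave it alone
Things that resemble listed ones, but are neither listed nor needed, are in the scene too. What is shaped like the bin but pink or red is not meant.

How it is judged:
By the outcome, as a careful person would: the job done as asked, in the order asked, and still so for the second after the job is handed in, with the robot touching nothing.
It also fails if it takes over 69 s, if anything falls off the work surface, if the arm or the gripper's body presses on something with over 40 N, if the wrist force passes 120 N, or if a joint passes its speed limit or range.

## Working session

There is one attempt and no reset: what is moved stays moved. The work goes in short steps, Python scripts to look and compute and a shell command to move; the robot and the scene stay as the last step left them, time stands still between calls to the robot, and variables do not carry over. Pictures are saved under pics/ and viewed, about 8 in all and at most 12, crops included, and the job is handed in when it is done.

```bash
mkdir -p pics
cat > h.py <<'E'
import numpy as np, cv2
from scipy.spatial.transform import Rotation as R
from plant import monitor, imaging
def grab(n):
    s=monitor.state(); p,d=imaging.grab_frame(n); c=imaging.get_calibration(n)
    if 'mount' in c:
        T=np.eye(4); T[:3,:3]=R.from_quat(s['tool_rot']).as_matrix(); T[:3,3]=s['tool_pos']
        T=T@np.array(c['mount'])
    else:
        a=np.array(c['attitude']); T=np.eye(4); T[:3,:3]=a if a.shape==(3,3) else R.from_quat(a).as_matrix(); T[:3,3]=c['eye']
    return p,d,c,T
def pts(d,c,T):
    v,u=np.mgrid[:d.shape[0],:d.shape[1]]
    P=np.stack([(u-c['cx'])/c['fx']*d,(v-c['cy'])/c['fy']*d,d],-1)
    return P@T[:3,:3].T+T[:3,3]
def ray(uv,c,T,z):
    uv=np.atleast_2d(uv).astype(float)
    r=np.stack([(uv[:,0]-c['cx'])/c['fx'],(uv[:,1]-c['cy'])/c['fy'],np.ones(len(uv))],-1)@T[:3,:3].T
    return T[:3,3]+r*((z-T[2,3])/r[:,2])[:,None]
E
python3 - <<'E'
from h import *
print(monitor.state())
ims=[]
for n in ['scene','top']:
    p,d,c,T=grab(n); print(n,c); np.savez(f'{n}.npz',p=p,d=d); ims.append(p)
cv2.imwrite('pics/a.png',cv2.cvtColor(ims[0],cv2.COLOR_RGB2BGR));cv2.imwrite('pics/b.png',cv2.cvtColor(ims[1],cv2.COLOR_RGB2BGR))
E
```

```text
{'time': 0.0, 'joints': array([ 1.10751669,  0.59210509,  0.04829034,  1.60983505, -0.03329244,
        0.94267733, -0.03366863]), 'qvel': array([-0.00111465, -0.00130636, -0.00037918, -0.00236871,  0.00077116,
        0.00081962, -0.00013715]), 'tau': array([ 5.76215666e-05, -5.48686409e+01,  1.54621739e+00, -1.98125535e+01,
        9.28051217e-03,  8.65685666e-03,  4.32298677e-06]), 'tool_pos': array([ 261.80091855, -675.3685953 ,  302.74586235]), 'tool_rot': array([ 8.25082974e-01, -5.65010489e-01, -9.50102479e-04, -5.74309999e-04]), 'force': array([-0.13094813,  0.3588827 ,  0.47048884]), 'wrist_torque': array([-0.0271344 , -0.00077208, -0.04299646]), 'grip_width': 85.25565737926635}
scene {'fx': 448.07967136712296, 'fy': 448.07967136712296, 'cx': 258.56127692953356, 'cy': 197.3647690154902, 'eye': array([1035.67864437,  234.9594426 , 1045.23324896]), 'attitude': array([ 0.42617473,  0.8584415 , -0.25649143, -0.12516164])}
top {'fx': 356.928031421858, 'fy': 356.928031421858, 'cx': 259.58200074512524, 'cy': 197.55033531757, 'eye': array([ 415.88737426, -167.44951502, 1188.55555571]), 'attitude': array([-0.69722928,  0.71570897, -0.03171125,  0.0250279 ])}
```

View pics/b.png

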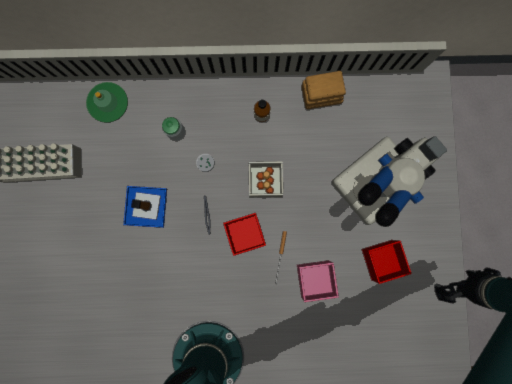

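View pics/a.png

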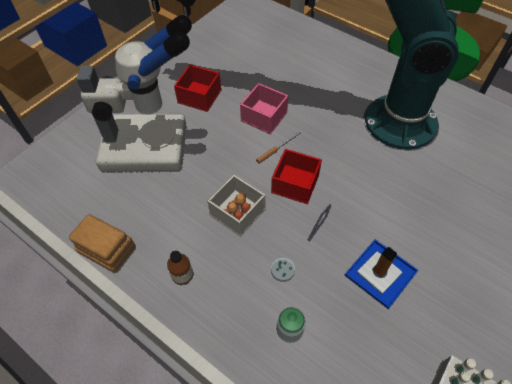

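The top view shows the white bin at about (266,180) with chunks in it, and the blue tray at (146,206) with the tamper standing in it. The scene view agrees: bin at (237,203), tray at (382,272).

Run:
```python
from h import *
def cal(n):
    c=imaging.get_calibration(n);T=np.eye(4);T[:3,:3]=R.from_quat(c['attitude']).as_matrix();T[:3,3]=c['eye'];return c,T
def rect(P): 
    r=cv2.minAreaRect(P[:,:2].astype(np.float32)); return np.round(r[0],1),np.round(r[1],1),round(r[2],1)
for n,boxes in (('top',dict(tray=(115,175,180,235),bin=(240,150,295,210))),('scene',dict(tray=(340,235,425,310),bin=(200,170,275,240)))):
    f=np.load(n+'.npz');c,T=cal(n);P=pts(f['d'],c,T);hsv=cv2.cvtColor(f['p'],cv2.COLOR_RGB2HSV);H,S,V=[hsv[...,i].astype(int) for i in range(3)]
    def sub(m,b): 
        o=np.zeros(m.shape,bool);o[b[1]:b[3],b[0]:b[2]]=m[b[1]:b[3],b[0]:b[2]];return o&(f['d']>0)
    Z=P[...,2]
    b=sub((H>100)&(H<130)&(S>150),boxes['tray']); 
    q=P[b]; q=q[(q[:,2]>8)&(q[:,2]<20)];print(n,'tray rim',rect(q),len(q),np.median(q[:,2]))
    b=sub((S<60)&(V>120)&(Z>8)&(Z<22),boxes['tray']);print(' plate',rect(P[b]),np.median(P[b][:,2]))
    b=sub((Z>60),boxes['tray']);print(' handle',rect(P[b]),np.percentile(P[b][:,2],[50,95,100]))
    b=sub((Z>105),boxes['tray']);print(' cap',rect(P[b]),P[b].mean(0))
    b=sub((Z>66)&(Z<82),boxes['bin']);print(' bin rim',rect(P[b]),np.median(P[b][:,2]))
    for nm,m in (('yellow',(S>90)&(H>=11)&(H<30)),('red',(S>90)&(H<11))):
        b=sub(m,boxes['bin']);k,l,s,ce=cv2.connectedComponentsWithStats(b.astype(np.uint8))
        for i in range(1,k):
            if s[i,4]>8: print('  ',nm,s[i,4],np.round(ce[i]),np.round(P[l==i].mean(0)),P[l==i][:,2].max().round())
```

```text
top tray rim (array([491.3, 198.5]), array([129.7, 128.1]), 85.1) 253 12.660997348867568
 plate (array([493.9, 194.5]), array([77.8, 78.9]), 81.0) 14.741884106802445
 handle (array([494. , 194.1]), array([25.9, 25.9]), 80.7) [114.91180729 119.55090443 119.88962491]
 cap (array([494. , 193.9]), array([26. , 25.6]), 79.1) [493.80873429 193.47339558 115.91434655]
 bin rim (array([ 567.3, -199.7]), array([104.6, 109.1]), 88.5) 73.72745395034485
   yellow 148 [266. 180.] [ 565. -202.   46.] 60.0
   red 26 [270. 169.] [ 601. -216.   31.] 36.0
   red 32 [259. 176.] [ 580. -181.   30.] 35.0
   red 16 [271. 179.] [ 567. -217.   32.] 37.0
   red 28 [259. 185.] [ 550. -180.   32.] 36.0
   red 26 [270. 190.] [ 532. -213.   31.] 35.0
scene tray rim (array([492.7, 199.3]), array([128.6, 133.2]), 85.0) 363 12.648684568397584
 plate (array([494.6, 195.1]), array([78.8, 81. ]), 79.9) 13.898185763941228
 handle (array([496. , 194.7]), array([26.9, 26.8]), 83.0) [109.20615941 118.15206831 118.98828289]
 cap (array([495.4, 194.8]), array([26.6, 26.1]), 80.2) [496.90800124 194.95635814 114.51528564]
 bin rim (array([ 531.2, -197.1]), array([109.2, 185. ]), 88.5) 72.43007009554452
   yellow 181 [236. 203.] [ 569. -200.   48.] 59.0
   red 64 [273. 183.] [ 457. -161.   43.] 78.0
   red 10 [243. 195.] [ 527. -209.   27.] 37.0
   red 131 [242. 210.] [ 568. -181.   29.] 35.0
   red 11 [227. 210.] [ 595. -211.   33.] 37.0
```

Run:
```python
from h import *
f=np.load('top.npz');c=imaging.get_calibration('top');T=np.eye(4);T[:3,:3]=R.from_quat(c['attitude']).as_matrix();T[:3,3]=c['eye']
P=pts(f['d'],c,T);Z=P[...,2]
m=np.zeros(Z.shape,bool);m[100:235,320:448]=1;m&=(f['d']>0)
for z0,z1 in((50,100),(100,150),(150,200),(200,250),(250,400)):
    q=P[m&(Z>z0)&(Z<=z1)]
    if len(q): print(z0,z1,len(q),q.min(0).round(),q.max(0).round())
```

```text
50 100 1078 [ 420. -628.   50.] [ 822. -384.   85.]
150 200 33 [ 491. -622.  178.] [ 652. -494.  200.]
200 250 706 [ 490. -665.  201.] [ 650. -499.  250.]
250 400 2430 [ 421. -659.  250.] [ 635. -395.  400.]
```

```bash
python3 -m inch '[[[0.5,4.9,0,0,0,8,1],[1,9.8,0,0,0,16,1],[1.5,14.7,0,0,0,24,1],[2,19.6,0,0,0,32,1],[2.5,24.5,0,0,0,40,1],[3,29.4,0,0,0,48,1],[5.5,33.5,0,0,0,56,1],[8,37.5,0,0,0,59.3,1]]]'
```

```text
time: 0.9
tool_pos: [341.3, -298.5, 302.8]
tool_rot: [0.997, -0.082, -0.001, 0.0]
force: [0.7, -0.2, 0.9]
grip_width: 85.5
```

```bash
python3 -m inch '[[[2.5,4,0,0,0,0,1],[5,8,0,0,0,0,1],[7.5,12,0,0,0,0,1],[9.5,16.2,0,0,0,0,1],[10.5,21,0,0,0,0,1],[11.5,25.8,0,0,0,0,1],[12.5,30.6,0,0,0,0,1],[13.3,35.4,0,0,0,0,1]]]'; python3 -m inch '[[[1,4.9,-2,0,0,0,1],[2,9.5,-4,0,0,0,1],[2,14,-4,0,0,0,1],[2,14,-4,0,0,0,1]]]'
python3 - <<'E'
from h import *
p,d,c,T=grab('wrist');P=pts(d,c,T);s=monitor.state()
print(s['tool_pos'],s['tool_rot'],s['force'])
Z=P[...,2];print(np.array(c['mount']).round(2))
for z0,z1 in((104,122),(60,100),(9,20)):
    hsv=cv2.cvtColor(p,cv2.COLOR_RGB2HSV)
    m=(d>0)&(Z>z0)&(Z<z1)
    if z0==9: m&=(hsv[...,1]<70)&(hsv[...,2]>110)
    m&=(abs(P[...,0]-494)<60)&(abs(P[...,1]-194)<60)
    q=P[m]
    if len(q): r=cv2.minAreaRect(q[:,:2].astype(np.float32)); print(z0,np.round(r[0],1),np.round(r[1],1),round(r[2],1),q[:,2].mean())
cv2.imwrite('pics/c.png',cv2.cvtColor(p,cv2.COLOR_RGB2BGR))
E
```

```text
time: 1.7
tool_pos: [474.4, 57.3, 302.7]
tool_rot: [0.997, -0.082, -0.001, 0.0]
force: [0.9, -0.2, -0.2]
grip_width: 85.4
time: 2.1
tool_pos: [493.6, 206.3, 262.5]
tool_rot: [0.997, -0.076, -0.001, -0.003]
force: [0.9, 0.9, -0.2]
grip_width: 85.5
[493.6522413  202.26732981 262.38510056] [ 0.99697062 -0.07775181 -0.00162862 -0.0012623 ] [ 0.466559   -0.29476138  0.01105937]
[[  1.    -0.    -0.     0.24]
 [  0.     0.96   0.29 -76.26]
 [  0.    -0.29   0.96 -70.44]
 [  0.     0.     0.     1.  ]]
104 [494.2 196.1] [25.8 25.9] 81.1 115.49849858242473
60 [495.8 207.2] [ 3.5 25.8] 79.6 81.28221708423452
9 [494.3 195.9] [78.7 78.6] 80.9 14.398656804899401
```

View pics/c.png

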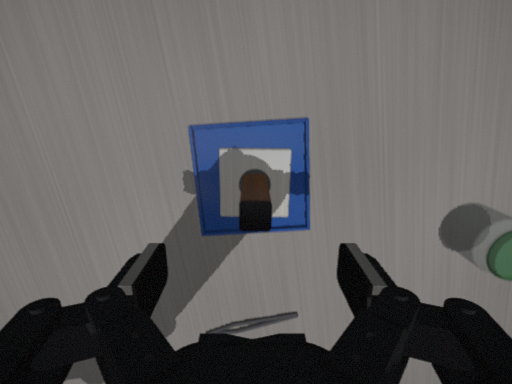

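The wrist view shows the tamper in the tray: its plate spans about (220–292,150–218) and its handle cap is at (256,215). It stands centred at (494.3,195.7), turned -9°.

```bash
python3 -m inch '[[[0.05,-0.5,-3,0,0,0,1],[0.05,-0.6,-6,0,0,0,1],[0.05,-0.65,-6.5,0,0,0,1],[0.05,-0.65,-6.5,0,0,0,1]]]'; python3 -c "
from h import *
s=monitor.state();print(s['tool_pos'],R.from_quat(s['tool_rot']).as_matrix().round(4),s['force'])"
```

```text
time: 2.55
tool_pos: [493.7, 194.1, 196.8]
tool_rot: [0.997, -0.079, -0.003, -0.0]
force: [0.4, 0.0, 0.5]
grip_width: 85.4
[493.69184934 194.09473798 196.77722291] [[ 9.876e-01 -1.568e-01 -5.400e-03]
 [-1.568e-01 -9.876e-01  9.000e-04]
 [-5.400e-03 -1.000e-04 -1.000e+00]] [0.43977356 0.04048663 0.54173344]
```

```bash
python3 -m inch '[[[0.06,0.15,-2.5,0,-0.3,0,1],[0.06,0.15,-5,0,-0.3,0,1],[0.06,0.15,-5,0,-0.3,0,1],[0.06,0.15,-5,0,-0.3,0,-1],[0.06,0.15,-5,0,-0.3,0,-1],[0.06,0.15,-5,0,-0.3,0,-1],[0.06,0.15,-5,0,-0.3,0,-1],[0.06,0.15,-5,0,-0.3,0,-1]]]' 90; python3 -m inch '[[[0,0,0,0,0,0,-1],[0,0,0,0,0,0,-1]]]'; python3 -c "
from h import *
s=monitor.state();print(s['tool_pos'],R.from_quat(s['tool_rot']).as_matrix().round(4),s['force'],s['wrist_torque'])"
```

```text
time: 3.35
tool_pos: [494.5, 195.8, 147.8]
tool_rot: [0.997, -0.079, 0.0, -0.001]
force: [-2.3, -1.0, 6.9]
grip_width: 25.0
time: 3.55
tool_pos: [494.3, 195.6, 147.8]
tool_rot: [0.997, -0.079, 0.0, -0.0]
force: [-0.3, -0.6, 0.8]
grip_width: 25.3
[494.28028907 195.60806441 147.83235911] [[ 9.876e-01 -1.567e-01  7.000e-04]
 [-1.567e-01 -9.876e-01  9.000e-04]
 [ 5.000e-04 -1.000e-03 -1.000e+00]] [-0.31711475 -0.55196401  0.7724047 ] [-0.08043169  0.01942543  0.03960499]
```

```bash
python3 -m inch '[[[0,0,1,0,0,0,-1],[0,0,4,0,0,0,-1],[0,0,8,0,0,0,-1],[0,0,12,0,0,0,-1],[0,0,14.5,0,0,0,-1],[1,-4,14.5,0,0,2,-1],[2,-8.5,14.5,0,0,4,-1],[3,-13,14.5,0,0,6,-1]]]';python3 -m inch '[[[1,-4.5,0,0,0,2,-1],[2,-9,0,0,0,2,-1],[3,-13,0,0,0,2,-1],[4.3,-17,0,0,0,2,-1],[4.3,-17,0,0,0,2,-1],[4.3,-17,0,0,0,2,-1]]]'
python3 - <<'E'
from h import *
p,d,c,T=grab('wrist');P=pts(d,c,T);s=monitor.state()
print(s['tool_pos'],R.from_quat(s['tool_rot']).as_matrix().round(4),s['force'],s['wrist_torque'])
Z=P[...,2];m=(d>0)&(Z>66)&(Z<80)&(abs(P[...,0]-567)<75)&(abs(P[...,1]+200)<75)
q=P[m];r=cv2.minAreaRect(q[:,:2].astype(np.float32));print(r,q[:,2].mean())
np.savez('w.npz',p=p,d=d,T=T)
cv2.imwrite('pics/d.png',cv2.cvtColor(p,cv2.COLOR_RGB2BGR))
E
```

```text
time: 4.35
tool_pos: [523.7, 64.4, 293.3]
tool_rot: [1.0, -0.025, 0.0, -0.0]
force: [0.8, -0.1, -3.1]
grip_width: 25.3
time: 4.95
tool_pos: [565.9, -107.4, 292.8]
tool_rot: [1.0, -0.009, -0.001, -0.0]
force: [-0.0, 0.6, -4.4]
grip_width: 24.9
[ 565.82591129 -105.36790788  292.89528603] [[ 0.9999 -0.015  -0.0016]
 [-0.015  -0.9999  0.0017]
 [-0.0016 -0.0016 -1.    ]] [ 0.9286461   0.67932399 -4.13416753] [ 0.06964486  0.00726635 -0.01968819]
((620.2049560546875, -163.97491455078125), (35.50389099121094, 1.9805482625961304), 89.7372055053711) 73.74606221657746
```

View pics/d.png

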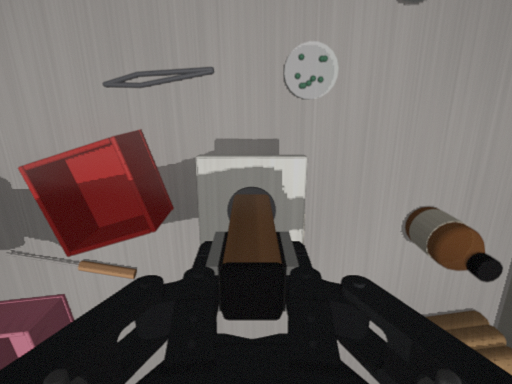

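The plate is held level under the gripper at (198–306,155–240). The bin is hidden behind the gripper, so I measure its rim from the fixed cameras.

Run:
```python
from h import *
for n in('top','scene'):
    f=np.load(n+'.npz');c=imaging.get_calibration(n);T=np.eye(4);T[:3,:3]=R.from_quat(c['attitude']).as_matrix();T[:3,3]=c['eye']
    P=pts(f['d'],c,T);Z=P[...,2];hsv=cv2.cvtColor(f['p'],cv2.COLOR_RGB2HSV)
    for z0 in (40,60,68):
        m=(f['d']>0)&(Z>z0)&(Z<80)&(abs(P[...,0]-567)<66)&(abs(P[...,1]+200)<66)&(hsv[...,1]<70)
        q=P[m];r=cv2.minAreaRect(q[:,:2].astype(np.float32));print(n,z0,np.round(r[0],1),np.round(r[1],1),round(r[2],2),len(q))
    # rim lines: per side, mean of rim-top points (wall centre lines at +-51)
    q=P[(f['d']>0)&(Z>71)&(Z<77)&(abs(P[...,0]-567)<66)&(abs(P[...,1]+200)<66)]-[567,-200,0]
    for a in(0,1):
        for s in(-1,1):
            k=q[(s*q[:,a]>44)&(abs(q[:,1-a])<40)]
            if len(k)>4: print('  axis',a,s,np.round(np.median(k[:,a]),1),k[:,a].min().round(1),k[:,a].max().round(1),'slope',np.degrees(np.polyfit(k[:,1-a],k[:,a],1)[0]).round(2),len(k))
```

```text
top 40 [ 566.9 -199.5] [104.8 109.8] 88.4 334
top 60 [ 567.3 -199.7] [104.6 109.1] 88.54 279
top 68 [ 567.3 -199.7] [104.6 109.1] 88.54 266
  axis 0 -1 -51.3 -54.4 -48.2 slope -0.99 42
  axis 0 1 50.5 47.5 53.9 slope -2.13 41
  axis 1 -1 -49.3 -52.7 -46.9 slope -1.91 44
  axis 1 1 50.2 48.5 53.4 slope -1.08 41
scene 40 [ 568.4 -198.2] [110.  110.2] 89.08 978
scene 60 [ 568.3 -198.1] [109.2 110.8] 88.49 560
scene 68 [ 568.3 -198.1] [109.2 110.8] 88.49 383
  axis 0 -1 -49.8 -52.9 -45.9 slope 1.17 53
  axis 0 1 52.3 48.3 55.5 slope 0.92 63
  axis 1 -1 -49.2 -51.8 -45.5 slope -0.33 45
  axis 1 1 52.4 48.9 56.3 slope -0.21 56
```

```bash
python3 -m inch '[[[0.05,-4.5,0,0,0,0,-1],[0.1,-9.1,0,0,0,0,-1],[0.1,-9.2,0,0,0,0,-1],[0.1,-9.2,-2.5,0,0,0,-1],[0.1,-9.2,-5,0,0,0,-1],[0.1,-9.2,-6.3,0,0,0,-1],[0.1,-9.2,-6.3,0,0,0,-1],[0.1,-9.2,-6.3,0,0,0,-1]]]';python3 -c "
from h import *
s=monitor.state();print(s['tool_pos'],R.from_quat(s['tool_rot']).as_matrix().round(4),s['force'])
for i in range(4):
  s=monitor.state();print(s['time'],s['tool_pos'],s['force'])"
```

```text
time: 5.8
tool_pos: [567.2, -196.4, 230.3]
tool_rot: [1.0, -0.007, -0.001, -0.001]
force: [0.7, -0.2, -3.4]
grip_width: 24.8
[ 567.24413633 -196.37184683  230.2960076 ] [[ 0.9999 -0.0134 -0.0011]
 [-0.0134 -0.9999  0.002 ]
 [-0.0012 -0.002  -1.    ]] [ 0.65560757 -0.2442372  -3.44576121]
5.8 [ 567.24413633 -196.37184683  230.2960076 ] [ 0.65560757 -0.2442372  -3.44576121]
5.8 [ 567.24413633 -196.37184683  230.2960076 ] [ 0.65560757 -0.2442372  -3.44576121]
5.8 [ 567.24413633 -196.37184683  230.2960076 ] [ 0.65560757 -0.2442372  -3.44576121]
5.8 [ 567.24413633 -196.37184683  230.2960076 ] [ 0.65560757 -0.2442372  -3.44576121]
```

```bash
python3 -m inch '[[[0,-0.15,-0.5,0,0,0,-1],[0,-0.15,-1,0,0,0,-1],[0,-0.15,-1.5,0,0,0,-1],[0,-0.15,-1.9,0,0,0,-1],[0,-0.15,-1.9,0,0,0,-1]]]'; python3 -m inch '[[[0,0,-0.2,0,0,0,-1],[0,0,-0.4,0,0,0,-1],[0,0,-0.4,0,0,0,-1]]]';python3 -m inch '[[[0,0,-0.2,0,0,0,-1],[0,0,-0.2,0,0,0,-1]]]'
```

```text
time: 6.3
tool_pos: [566.7, -197.9, 210.6]
tool_rot: [1.0, -0.007, -0.001, -0.001]
force: [-0.8, -0.4, -4.8]
grip_width: 25.3
time: 6.6
tool_pos: [566.6, -197.8, 206.3]
tool_rot: [1.0, -0.007, -0.002, -0.001]
force: [0.4, -0.7, -4.6]
grip_width: 25.3
time: 6.8
tool_pos: [566.4, -197.8, 204.1]
tool_rot: [1.0, -0.007, -0.002, -0.001]
force: [-0.2, -0.7, -4.6]
grip_width: 25.0
```

```bash
python3 -m inch '[[[0,0,-0.15,0,0,0,-1],[0,0,-0.15,0,0,0,-1]]]';python3 -m inch '[[[0,0,-0.1,0,0,0,-1],[0,0,-0.1,0,0,0,-1]]]';python3 -m inch '[[[0,0,-0.1,0,0,0,-1],[0,0,-0.1,0,0,0,-1]]]'
```

```text
time: 7.0
tool_pos: [566.3, -197.8, 202.4]
tool_rot: [1.0, -0.007, -0.002, -0.001]
force: [0.3, 0.8, -3.5]
grip_width: 25.0
time: 7.2
tool_pos: [566.2, -197.8, 201.3]
tool_rot: [1.0, -0.007, -0.002, -0.001]
force: [-0.5, -0.5, -3.8]
grip_width: 24.8
time: 7.4
tool_pos: [566.1, -197.8, 200.1]
tool_rot: [1.0, -0.007, -0.002, -0.001]
force: [-0.2, -0.2, -4.4]
grip_width: 25.2
```

```bash
for i in 1 2 3 ; do :; done; python3 -m inch '[[[0.02,0,-0.1,0,0,0,-1],[0.02,0,-0.1,0,0,0,-1]]]' | grep -E 'pos|force';python3 -m inch '[[[0.02,0,-0.1,0,0,0,-1],[0.02,0,-0.1,0,0,0,-1]]]'| grep -E 'pos|force';python3 -m inch '[[[0.02,0,-0.1,0,0,0,-1],[0.02,0,-0.1,0,0,0,-1]]]'| grep -E 'pos|force';python3 -m inch '[[[0.02,0,-0.1,0,0,0,-1],[0.02,0,-0.1,0,0,0,-1]]]'| grep -E 'pos|force'
```

```text
tool_pos: [566.3, -197.8, 199.0]
force: [0.4, 0.8, -3.3]
tool_pos: [566.6, -197.9, 198.0]
force: [0.2, -0.4, -3.5]
tool_pos: [566.8, -198.0, 196.9]
force: [0.2, -0.2, -3.8]
tool_pos: [567.1, -198.0, 195.9]
force: [0.0, 0.0, -3.3]
```

```bash
python3 -m inch '[[[0,0,-0.1,0,0,0,-1],[0,0,-0.1,0,0,0,-1]]]' | grep -E 'pos|force';python3 -m inch '[[[0,0,-0.1,0,0,0,-1],[0,0,-0.1,0,0,0,-1]]]'| grep -E 'pos|force';python3 -m inch '[[[0,0,-0.1,0,0,0,-1],[0,0,-0.1,0,0,0,-1]]]'| grep -E 'pos|force';python3 -m inch '[[[0.0,0,-0.1,0,0,0,-1],[0.0,0,-0.1,0,0,0,-1]]]'| grep -E 'pos|force'
```

```text
tool_pos: [567.2, -198.0, 194.9]
force: [0.1, 0.3, -2.5]
tool_pos: [567.4, -197.7, 194.0]
force: [0.3, -0.2, -2.0]
tool_pos: [567.5, -197.2, 193.2]
force: [-0.7, 1.6, 0.2]
tool_pos: [567.7, -196.6, 192.6]
force: [-0.8, 1.4, 3.6]
```

```bash
python3 -m inch '[[[-0.05,-0.1,-0.1,0,0,0,-1],[-0.05,-0.1,-0.1,0,0,0,-1]]]' | grep -E 'pos|force';python3 -m inch '[[[0.2,-0.1,-0.1,0,0,0,-1],[0.2,-0.1,-0.1,0,0,0,-1]]]'| grep -E 'pos|force'
```

```text
tool_pos: [567.6, -196.6, 192.2]
force: [-2.3, 3.4, 5.6]
tool_pos: [569.4, -197.0, 191.4]
force: [-2.8, 1.9, 4.5]
```

```bash
python3 -m inch '[[[-0.2,-0.1,-0.12,0,0,0,-1],[-0.4,-0.1,-0.12,0,0,0,-1]]]' | grep -E 'pos|rot|force';python3 -m inch '[[[0.2,-0.1,-0.12,0,0,0,-1],[0.4,-0.1,-0.12,0,0,0,-1]]]'| grep -E 'pos|rot|force';python3 -m inch '[[[-0.2,-0.1,-0.1,0,0,0,-1],[-0.4,-0.1,-0.1,0,0,0,-1]]]'| grep -E 'pos|rot|force'
```

```text
tool_pos: [567.9, -197.3, 191.1]
tool_rot: [1.0, -0.006, 0.002, -0.003]
force: [2.7, 2.6, 2.5]
tool_pos: [570.9, -198.0, 189.9]
tool_rot: [1.0, -0.006, 0.0, -0.003]
force: [-2.9, 2.3, 4.3]
tool_pos: [569.2, -198.7, 189.6]
tool_rot: [1.0, -0.005, 0.003, -0.003]
force: [2.5, 1.2, 2.0]
```

```bash
python3 -m inch '[[[-0.2,0,-0.15,0,0,0,-1],[-0.4,0,-0.15,0,0,0,-1]]]' | grep -E 'pos|rot|force';python3 -m inch '[[[0.2,0,-0.12,0,0,0,-1],[0.4,0,-0.12,0,0,0,-1]]]'| grep -E 'pos|rot|force';python3 -m inch '[[[-0.2,0.1,-0.12,0,0,0,-1],[-0.4,0.2,-0.12,0,0,0,-1]]]'| grep -E 'pos|rot|force'
```

```text
tool_pos: [566.9, -198.9, 188.6]
tool_rot: [1.0, -0.005, 0.005, -0.003]
force: [1.4, 1.7, 0.9]
tool_pos: [569.2, -199.2, 186.5]
tool_rot: [1.0, -0.005, 0.004, -0.003]
force: [-1.4, -0.2, -3.4]
tool_pos: [563.8, -198.3, 184.0]
tool_rot: [1.0, -0.006, 0.002, -0.003]
force: [-0.1, 0.0, -4.1]
```

```bash
python3 -m inch '[[[0.15,0,-0.1,-0.3,0.2,0,-1],[0.32,0,-0.1,-0.3,0.2,0,-1]]]' | grep -E 'pos|rot|force';python3 -m inch '[[[0,0,-0.1,0,0,0,-1],[0,0,-0.1,0,0,0,-1]]]'| grep -E 'pos|rot|force';python3 -m inch '[[[0,0,-0.1,0,0,0,-1],[0,0,-0.1,0,0,0,-1]]]'| grep -E 'pos|rot|force'
```

```text
tool_pos: [565.8, -198.7, 182.0]
tool_rot: [1.0, -0.006, -0.001, 0.0]
force: [0.1, 0.9, -4.4]
tool_pos: [565.5, -198.8, 180.5]
tool_rot: [1.0, -0.006, -0.002, 0.0]
force: [0.2, 0.2, -4.3]
tool_pos: [565.3, -198.8, 179.3]
tool_rot: [1.0, -0.006, -0.002, 0.0]
force: [1.1, 0.2, -4.1]
```

```bash
python3 -m inch '[[[0.07,0.03,-0.1,0,0,0,-1],[0.07,0.03,-0.1,0,0,0,-1]]]' | grep -E 'pos|rot|force';python3 -m inch '[[[0.07,0.02,-0.1,0,0,0,-1],[0.07,0.02,-0.1,0,0,0,-1]]]'| grep -E 'pos|rot|force';python3 -m inch '[[[0.02,0,-0.07,0,0,0,-1],[0.02,0,-0.07,0,0,0,-1]]]'| grep -E 'pos|rot|force';python3 -m inch '[[[0.02,0,-0.07,0,0,0,-1],[0.02,0,-0.07,0,0,0,-1]]]'| grep -E 'pos|rot|force'
```

```text
tool_pos: [566.1, -198.4, 178.2]
tool_rot: [1.0, -0.006, -0.002, 0.0]
force: [-0.2, -0.4, -3.5]
tool_pos: [566.9, -198.1, 177.1]
tool_rot: [1.0, -0.006, -0.002, 0.0]
force: [-0.6, -0.9, -4.8]
tool_pos: [567.1, -198.1, 176.3]
tool_rot: [1.0, -0.006, -0.002, 0.0]
force: [-0.6, -0.1, -4.1]
tool_pos: [567.4, -198.0, 176.0]
tool_rot: [1.0, -0.006, -0.002, 0.0]
force: [-1.3, -0.7, -1.2]
```

```bash
python3 -m inch '[[[0,0,-0.07,0,0,0,-1],[0,0,-0.07,0,0,0,-1]]]' | grep -E 'pos|rot|force';python3 -m inch '[[[0.0,0,-0.07,0,0,0,-1],[0.0,0,-0.07,0,0,0,-1]]]'| grep -E 'pos|rot|force'
```

```text
tool_pos: [567.4, -198.0, 176.0]
tool_rot: [1.0, -0.006, -0.002, 0.0]
force: [-2.5, 0.7, 4.7]
tool_pos: [567.4, -198.0, 175.9]
tool_rot: [1.0, -0.006, -0.002, 0.001]
force: [-2.8, 0.4, 5.7]
```

```bash
python3 -m inch '[[[0,0,-0.07,0,0,0,-1],[0,0,-0.07,0,0,0,-1]]]' | grep -E 'pos|rot|force'
```

```text
tool_pos: [567.5, -197.9, 176.0]
tool_rot: [1.0, -0.006, -0.002, 0.001]
force: [-2.8, 0.1, 5.4]
```

```bash
python3 -m inch '[[[0,0,-0.088,0,0,0,-1],[0,0,-0.088,0,0,0,-1],[0,0,-0.088,0,0,0,-1]]]' | grep -E 'pos|rot|force'
```

```text
tool_pos: [567.5, -197.8, 175.9]
tool_rot: [1.0, -0.006, -0.002, 0.001]
force: [-2.5, -0.0, 6.8]
```

```bash
python3 -m inch '[[[0,0,-0.095,0,0,0,-1],[0,0,-0.095,0,0,0,-1],[0,0,-0.095,0,0,0,-1],[0,0,-0.095,0,0,0,-1],[0,0,-0.095,0,0,0,-1],[0,0,-0.095,0,0,0,-1],[0,0,-0.095,0,0,0,-1],[0,0,-0.095,0,0,0,-1]]]' | grep -E 'pos|rot|force'; python3 -m inch '[[[0,0,-0.095,0,0,0,-1],[0,0,-0.095,0,0,0,-1],[0,0,-0.095,0,0,0,-1],[0,0,-0.095,0,0,0,-1],[0,0,-0.095,0,0,0,-1],[0,0,-0.095,0,0,0,-1],[0,0,-0.095,0,0,0,-1],[0,0,-0.095,0,0,0,-1]]]' | grep -E 'time|pos|rot|force'
```

```text
tool_pos: [567.4, -197.8, 175.9]
tool_rot: [1.0, -0.006, -0.002, 0.001]
force: [-3.3, -0.2, 7.5]
time: 14.5
tool_pos: [567.5, -197.7, 175.9]
tool_rot: [1.0, -0.006, -0.002, 0.001]
force: [-4.3, 1.0, 7.1]
```

```bash
python3 -m inch '[[[0,0,-0.103,0,0,0,-1],[0,0,-0.103,0,0,0,-1],[0,0,-0.103,0,0,0,-1],[0,0,-0.103,0,0,0,-1],[0,0,-0.103,0,0,0,-1],[0,0,-0.103,0,0,0,-1],[0,0,-0.103,0,0,0,-1],[0,0,-0.103,0,0,0,-1]]]' | grep -E 'pos|rot|force'; python3 -m inch '[[[0,0,-0.103,0,0,0,-1],[0,0,-0.103,0,0,0,-1],[0,0,-0.103,0,0,0,-1],[0,0,-0.103,0,0,0,-1],[0,0,-0.103,0,0,0,-1],[0,0,-0.103,0,0,0,-1],[0,0,-0.103,0,0,0,-1],[0,0,-0.103,0,0,0,-1]]]' | grep -E 'time|pos|rot|force'
```

```text
tool_pos: [567.5, -197.7, 175.9]
tool_rot: [1.0, -0.006, -0.002, 0.002]
force: [-2.8, 0.6, 7.7]
time: 16.1
tool_pos: [567.6, -197.7, 175.9]
tool_rot: [1.0, -0.006, -0.002, 0.002]
force: [-2.3, 0.3, 9.2]
```

```bash
python3 -m inch '[[[0,0,0.5,0,0,0,-1],[0,0,1.5,0,0,0,-1],[0,0,3,0,0,0,-1],[0,0,5.5,0,0,0,-1],[0,0,9,0,0,0,-1],[0,0,12,0,0,0,-1],[-1,4,12,0,0,-2,-1],[-2,8.5,12,0,0,-4,-1]]]';python3 -m inch '[[[-1,4.5,0,0,0,-2,-1],[-2,9,0,0,0,-3,-1],[-3,13.5,0,0,0,-3,-1],[-3,13.5,0,0,0,-3,-1]]]'
python3 - <<'E'
from h import *
ims=[]
for n,b in(('top',(236,150,296,210)),('scene',(200,170,275,240))):
    p,d,c,T=grab(n);P=pts(d,c,T);Z=P[...,2];hsv=cv2.cvtColor(p,cv2.COLOR_RGB2HSV)
    m=np.zeros(Z.shape,bool);m[b[1]:b[3],b[0]:b[2]]=1;m&=(hsv[...,1]>90)&(hsv[...,0]<30)&(d>0)&(abs(P[...,0]-567)<47)&(abs(P[...,1]+198)<47)
    print(n,np.percentile(Z[m],[5,25,50,75,95,100]).round(1))
    ims.append(cv2.resize(p[b[1]:b[3],b[0]:b[2]],(390,390),interpolation=cv2.INTER_CUBIC))
cv2.imwrite('pics/e.png',cv2.cvtColor(np.hstack(ims),cv2.COLOR_RGB2BGR))
E
```

```text
time: 16.9
tool_pos: [548.4, -114.3, 298.2]
tool_rot: [0.999, -0.045, 0.001, 0.002]
force: [0.3, 1.3, -4.6]
grip_width: 25.4
time: 17.3
tool_pos: [516.8, 29.6, 299.7]
tool_rot: [0.998, -0.065, 0.001, -0.0]
force: [-0.0, -0.1, -3.3]
grip_width: 25.2
top [22.6 27.2 30.3 32.8 35.5 38.2]
scene [20.1 25.7 29.4 31.7 34.2 37.3]
```

View pics/e.png

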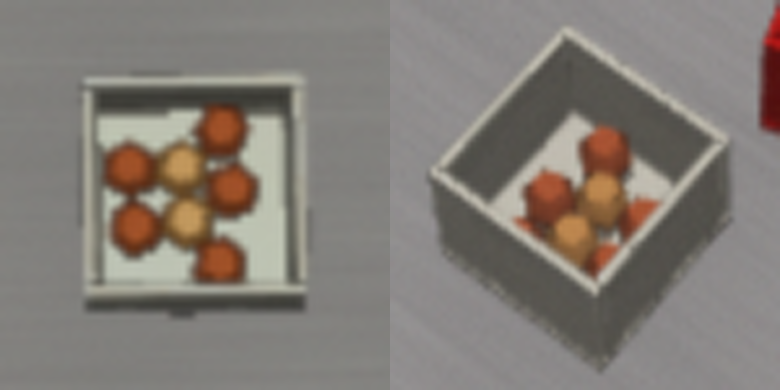

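All seven chunks lie apart in one layer. In the crop, the yellow ones at (183,166) and (187,218) sit among the five reds. Their tops are at z ≈ 30–38 mm, where 32 mm is expected. I now return the tamper to its tray.

```bash
python3 -m inch '[[[-0.7,4.5,0,0,0,-1,-1],[-1.4,9,0,0,0,-1,-1],[-2.1,13.5,0,0,0,-1,-1],[-2.4,16.6,0,0,0,-1,-1],[-2.4,16.8,-3,0,0,-1,-1],[-2.4,16.8,-7,0,0,-1,-1],[-2.4,16.8,-10,0,0,-1,-1],[-2.4,16.8,-12,0,0,-1,-1]]]';python3 -m inch '[[[0,0,-0.5,0,0,0,-1],[0,0,-1,0,0,0,-1],[0,0,-1,0,0,0,-1]]]'
```

```text
time: 18.2
tool_pos: [494.7, 188.2, 177.3]
tool_rot: [0.997, -0.079, 0.001, 0.004]
force: [1.0, -1.2, -4.2]
grip_width: 25.1
time: 18.5
tool_pos: [495.7, 187.6, 167.7]
tool_rot: [0.997, -0.08, 0.001, 0.003]
force: [-0.2, -0.4, -4.0]
grip_width: 25.0
```

```bash
python3 -m inch '[[[-0.1,0.5,-0.4,0.3,0,0,-1],[-0.2,1,-0.9,0.35,0,0,-1],[-0.2,1,-1.3,0.35,0,0,-1],[-0.2,1,-1.6,0.35,0,0,-1],[-0.2,1,-1.6,0.35,0,0,-1]]]'; python3 -m inch '[[[0,0,-0.1,0,0,0,-1],[0,0,-0.2,0,0,0,-1],[0,0,-0.2,0,0,0,-1]]]'
```

```text
time: 19.0
tool_pos: [493.4, 197.4, 151.3]
tool_rot: [0.997, -0.079, 0.0, 0.001]
force: [-0.4, 0.4, -4.3]
grip_width: 25.0
time: 19.3
tool_pos: [493.4, 197.3, 149.2]
tool_rot: [0.997, -0.08, 0.0, 0.001]
force: [-0.5, -0.8, -3.4]
grip_width: 25.1
```

```bash
python3 -m inch '[[[0,0,-0.1,0,0,0,-1],[0,0,-0.1,0,0,0,-1]]]'|grep -E "pos|force"; python3 -m inch '[[[0,0,-0.07,0,0,0,-1],[0,0,-0.07,0,0,0,-1]]]'|grep -E "pos|force"
```

```text
tool_pos: [493.3, 197.2, 148.1]
force: [-1.5, -1.0, -3.8]
tool_pos: [493.3, 197.3, 147.9]
force: [-0.6, -0.7, 2.5]
```

```bash
python3 -m inch '[[[0,0,0,0,0,0,-0.3],[0,0,0,0,0,0,0],[0,0,0,0,0,0,0.5],[0,0,0,0,0,0,1],[0,0,0,0,0,0,1],[0,0,0,0,0,0,1],[0,0,0,0,0,0,1],[0,0,0,0,0,0,1]]]'; python3 -m inch '[[[0,0,1,0,0,0,1],[0,0,3,0,0,0,1],[0,0,6,0,0,0,1],[0,0,10,0,0,0,1],[0,0,14,0,0,0,1],[0,-5,15,0,0,0,1],[0,-9,15,0,0,0,1],[0,-9,15,0,0,0,1]]]'
python3 - <<'E'
from h import *
ims=[]
for n,b in(('top',(110,150,310,250)),('scene',(195,160,435,320))):
    p,d,c,T=grab(n);P=pts(d,c,T);Z=P[...,2]
    ims.append(cv2.resize(p[b[1]:b[3],b[0]:b[2]],(600,int(600*(b[3]-b[1])/(b[2]-b[0]))))[:300])
    m=(d>0)&(Z>108)&(Z<125)&(abs(P[...,0]-494)<40)&(abs(P[...,1]-197)<40);print(n,m.sum(),P[m].mean(0).round(1))
cv2.imwrite('pics/f.png',cv2.cvtColor(np.vstack(ims),cv2.COLOR_RGB2BGR))
p,d,c,T=grab('wrist')
E
```

```text
time: 20.5
tool_pos: [493.3, 197.2, 147.9]
tool_rot: [0.997, -0.08, 0.001, 0.001]
force: [0.2, 1.0, -0.0]
grip_width: 85.7
time: 21.3
tool_pos: [493.0, 100.3, 298.5]
tool_rot: [0.996, -0.084, 0.0, 0.004]
force: [-0.7, 0.2, 0.7]
grip_width: 85.4
top 0 [nan nan nan]
scene 132 [495.4 196.2 115. ]<stdin>:6: RuntimeWarning: Mean of empty slice.
  ret = um.true_divide(
```

View pics/f.png

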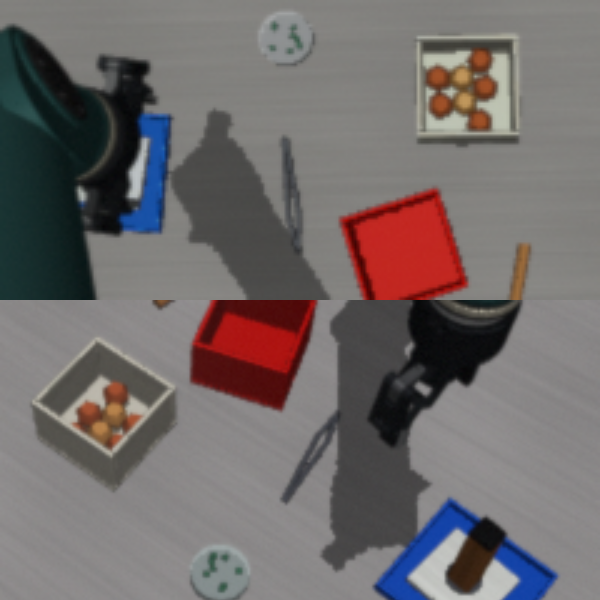

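The tamper stands upright in the blue tray (lower picture, (470,560)) and is released. The chunks are in one layer in the bin, and the other items are where they were. Handing in.

```bash
python3 -m inch '[[[0,0,0,0,0,0,1],[0,0,0,0,0,0,1]]]'|grep -E "time|force"; python3 -c "
from plant import close_job
print(close_job())"
```

```text
time: 21.65
force: [0.1, -0.3, -0.4]
the job is handed in; nothing more can be done
None
```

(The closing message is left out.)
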